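# Reset the boot-tray warmer at its pull switch

### The job

The boot-tray warmer has tripped and needs resetting at its switch, the one with the T-shaped bar. Pull the bar straight up until it clicks out and let go so that it stands out by itself for a moment, then push it straight down fully home again. Leave the lamp switch with the round knob and the key dish on the tray alone.

Things in the scene. Friction and masses are not known exactly. Their poses are not given: they have to be found in the camera images.
- warmer_grip (a point): Centre of the brass T-bar to grip; rides with the bar. Bar 60 mm long along the point's y, 16 wide along x, 16 high; z up, the way to pull. At home the centre is 94 mm above the work surface, 34 above the 52 mm iron collar of a fixed walnut plinth 100 x 100 mm (26 mm free under the bar, round 13 mm stem). The plinth stands left or right of the boot tray, turned up to 45 degrees.
- warmer_bar (a joint): Height of the T-bar above home, m: 0 fully home (in), as at the start; 0.024 fully out (upper stop). A click spring holds it at either end: about 8 N of pull lifts it off home, about 6 N of push starts it down from the top; let go above about 0.017 it snaps out by itself, below about 0.012 it snaps home.
- lamp_knob (a joint): Height of the hall-lamp switch's round brass mushroom knob (38 mm across, its top 103 mm above the work surface) above home, m: 0 at the start and to stay so; travel, click and plinth like the T-bar's. It stands on the other side of the boot tray from the T-bar.
- dish: Round pewter key dish, 90 mm across, 20 high, loose on the ribs (10 mm above the work surface) at the robot's end of the cast-iron boot tray (400 x 250 x 22 mm, long side along x, between the switches); origin at the centre of its underside. A walnut boot jack and a horn shoehorn lie beside it; all of it is lower than 40 mm.
Things that resemble listed ones, but are neither listed nor needed, are in the scene too. What is shaped like the part that bears warmer_grip but green is not meant.

How it is judged:
On the way, in this order (a step that is already met when the one before it is completed fails the run):
1. the T-bar stands out at its upper click, let go of by the robot, for 0.4 s (value of joint warmer_bar above 0.019 m and contact force between warmer_bar and the arm below 0.3 N and contact force between warmer_bar and the fingers below 0.3 N), for 0.4 s.
2. the T-bar is pushed back home (value of joint warmer_bar below 0.004 m), for 0.2 s.
At the end, for the whole second after the job is handed in: The T-bar is home again (within 4 mm of its lower stop) after having stood out at its click; the lamp knob is still home (within 4 mm) and the key dish lies within 20 mm of where it was (value of joint each of warmer_bar, lamp_knob below 0.004 m and not (distance of dish from where it was at the start of the episode above 0.02 m)); the robot touches nothing.
It fails at once if the lamp knob is pulled out by more than 6 mm (value of joint lamp_knob above 0.006 m).
It fails at once if the key dish is shifted by more than 20 mm (distance of dish from where it was at the start of the episode above 0.02 m).
It also fails if it takes over 37 s, if anything falls off the work surface, if the arm or the gripper's body presses on something with over 40 N, if the wrist force passes 120 N, or if a joint passes its speed limit or range.

### The arm

A 7-joint arm with a two-finger parallel gripper is mounted at the origin on the work surface. World frame = base frame: x ahead of the robot, y to its left, z up, the work surface at z = 0. Lengths are in m, angles in rad, forces in N, time in s.
With the tool pointing down it reaches from about 0.35 to 0.9 m from the base axis. Payload 8.1 kg.
Tool frame: the origin (TCP) lies at the very end of the fingers, on their centre line; the grasp point (between the pads) lies 19 mm behind it (grasp_offset is the distance from the TCP to the grasp point, in m); z points along the fingers, y is the line along which they close (so a half turn about z gives the same grasp; the last joint's range is limited). The gripper opens to 92 mm and grips with 3 to 60 N. Pads are 19 mm wide; open, the fingers measure 130 mm over their backs; the gripper's body (75 mm by 190 mm) begins 47 mm behind the grasp point.
Start: joints at [-1.264, 0.434, 0.025, 1.573, -0.012, 1.134, -0.075], TCP at [0.249, 0.573, 0.227] pointing down, gripper open.
Joint ranges: [-2.62, 2.62], [-0.44, 2.09], [-1.27, 1.32], [0.08, 2.57], [-1.32, 4.46], [0.12, 2], [-2.74, 2.74]. Speed limits (rad/s): [2.22, 2.22, 3.01, 3.01, 3.14, 3.14, 3.14].

### API

Orientations are given as a rotation vector (axis times angle).
In Python, from cell import observe, get_image, camera_params, sign_off, silhouettes, grasp_offset gives the robot as it stands. The module is installed in compiled form; this text tells all that it offers.
- The arm moves only by the tool jog_arm, never from a script. Its argument "motion" is a list that holds one entry, the list of rows, each a list of 7 numbers: the shift along the tool's x, y, z in m, then the turn, a rotation vector about the tool's x, y, z in rad, then the closure, from -1 (fully open) to 1 (shut), so that 0 is half open. In form: [[[dx, dy, dz, wx, wy, wz, hand], ...]]. A call has 1 to 10 rows; each row is the pose to reach, as a shift and turn from the pose commanded when the call began, along the tool's axes at that moment; what a row does not reach only later rows make up. A row lasts 1/12 s, in which the tool goes at most 41.7 mm and 7.16 degrees, less where a joint would pass 70% of its speed; a pose out of reach is approached as far as the arm can. A call with a gripper value outside its range is refused whole. The fingers move at their own pace and stop on an object; "force" is the grip in N (left out, the last holds). Time passes only in rows, so rows that repeat a pose let the fingers close. It gives the time, the measured TCP pose, the force, the opening and the grip force at its end, in the units of the state.
- observe(): the state, without advancing time (a new reading comes with each control period).
- get_image(name): name is "side" or "top"; returns the picture (384x512x3 uint8, red, green, blue); there is no depth.
- camera_params(name): a dict with "vertical_fov" (degrees; the focal length in pixels is half the picture's height over the tangent of half this angle, whatever the lens; pixels are square), "cx", "cy" (the principal point, pixels), "T" (4x4, takes a point from camera to world coordinates). Camera axes: x right, y down, z forward; pixel columns grow to the right and rows downward; lengths in m; the calibration is good to about 2 mm. A picture is of the moment at which its call begins. camera_params takes no time and is no camera call.
- sign_off(): hands the job in; it is judged then, once.
Trained networks look in the newest picture that a camera, given by its name, has taken for a name from the list of things; names that differ only in an ending like _2 or _b are one class to them, and where a whole thing is asked for, a point or a joint stands for the part that bears it (a point fixed in the world has none). Each returns a list of dicts, best first, with "p" (0 to 1); they miss things now and then, are a little off and sometimes report something else, mostly with a low value. They report only what shows in the picture. A call takes as long as a camera call. They do not tell look-alikes from the thing itself.
- silhouettes(query, camera): "mask" (384x512 bool, what is visible of it) and "pixel" ([column, row] in pixels, amid what is visible of it).
The state is a dict: "clock": time; "joints": joint angles; "dq": joint speeds; "joint_efforts": joint torques, N m; "position": TCP position; "ee_rot": TCP orientation; "force": force on the tool from outside, world axes, zero at the start; "ft_torque": the same for the moment, N m; "width": opening from 0.0 (shut) to 1.0 (fully open); "gripper_force": force on a finger pad.
Only numpy, scipy, OpenCV 4.12 (cv2) and the standard library are available. Lean on these libraries where they do the work, as an engineer would, in place of code of your own. Each camera call takes 0.05 s, during which the arm holds its last target. There are 200 camera calls.

## Working session

There is one attempt and no reset: what is moved stays moved. The work goes in short steps, Python scripts to look and compute and a tool call to move; the robot and the scene stay as the last step left them, time stands still between calls to the robot, and variables do not carry over. Pictures are saved under pics/ and viewed, at most 10 in all, crops included, and the job is handed in when it is done.

Besides the shell and the picture viewer there is one more tool, called after "Emit:" as name(argument=value, ...), one argument or row to a line, values as JSON. jog_arm: Moves the arm, as the interface text tells. Its arguments: {"type":"object","properties":{"motion":{"type":"array"},"force":{"type":"number"}},"required":["motion"]}

```bash
mkdir -p pics
python3 - <<'E'
from cell import *
import cv2,numpy as np
s=observe();print(s['clock'],s['position'],s['ee_rot'],s['width'],grasp_offset)
for c in('top','side'):
    im=get_image(c);cv2.imwrite(f'pics/{c}0.png',im[...,::-1])
    p=camera_params(c);print(c,p['vertical_fov'],p['cx'],p['cy'],np.round(p['T'],4).tolist())
    for q in('warmer_grip','lamp_knob','dish'):
        for d in silhouettes(q,c):
            m=d['mask'];ys,xs=np.nonzero(m);r=cv2.minAreaRect(np.c_[xs,ys].astype(np.float32))
            print(q,round(d['p'],2),np.round(d['pixel']),m.sum(),r)
E
```

```text
0.0 [0.24889022 0.57276127 0.22596105] [-6.39359876e-01 -3.07568892e+00  2.43747887e-03] 0.9986513798170231 0.0188
top 49.06254944495198 257.8747506908858 184.45316660707127 [[-0.0114, -0.988, 0.1539, 0.4325], [-0.9999, 0.0101, -0.0091, 0.0262], [0.0074, -0.154, -0.988, 1.0211], [0.0, 0.0, 0.0, 1.0]]
warmer_grip 0.65 [128. 191.] 195 ((127.5, 189.50001525878906), (26.969451904296875, 7.439848899841309), 35.53767776489258)
warmer_grip 0.62 [112. 115.] 177 ((110.4708023071289, 114.58029174804688), (25.374422073364258, 7.774654388427734), 19.98310661315918)
warmer_grip 0.49 [133. 267.] 220 ((136.93972778320312, 268.6274108886719), (26.275880813598633, 9.735685348510742), 47.121097564697266)
lamp_knob 0.47 [388. 226.] 196 ((389.5, 228.5), (15.0, 15.0), 0.0)
dish 0.66 [237. 240.] 1109 ((240.5, 240.0), (36.0, 37.0), 90.0)
side 42.568531100336024 255.799682592038 192.31256221503943 [[0.7347, -0.5012, 0.4572, 0.0268], [-0.6783, -0.5311, 0.5078, -0.5865], [-0.0117, -0.6832, -0.7301, 0.9233], [0.0, 0.0, 0.0, 1.0]]
warmer_grip 0.65 [180. 125.] 120 ((180.0, 126.5), (19.0, 6.0), 90.0)
warmer_grip 0.62 [218.  92.] 141 ((219.87158203125, 92.738525390625), (18.9649600982666, 9.099350929260254), 73.3007583618164)
warmer_grip 0.47 [130. 157.] 171 ((129.4093017578125, 161.36061096191406), (10.310444831848145, 21.15304183959961), 3.814074993133545)
lamp_knob 0.59 [320. 283.] 249 ((318.29998779296875, 281.8999938964844), (17.0, 16.600000381469727), 53.13010025024414)
dish 0.89 [206. 215.] 785 ((208.0, 215.5), (27.0, 36.0), 90.0)
```

View pics/top0.png

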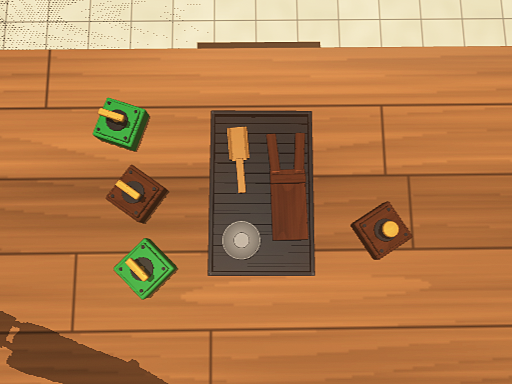

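View pics/side0.png

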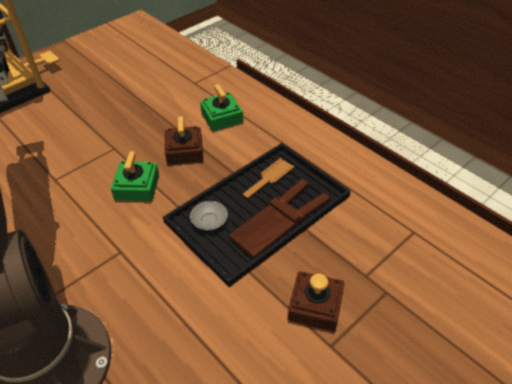

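Run:
```python
import cv2,numpy as np
a=cv2.resize(cv2.imread('pics/top0.png')[80:300,70:190],None,fx=2.7,fy=2.7,interpolation=2)
b=cv2.resize(cv2.imread('pics/side0.png')[70:210,90:260],None,fx=2.7,fy=2.7,interpolation=2)
o=np.zeros((594,790,3),np.uint8);o[:a.shape[0],:a.shape[1]]=a;o[:b.shape[0],330:330+b.shape[1]]=b
cv2.imwrite('pics/crop.png',o)
```

```text
(no output)
```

View pics/crop.png

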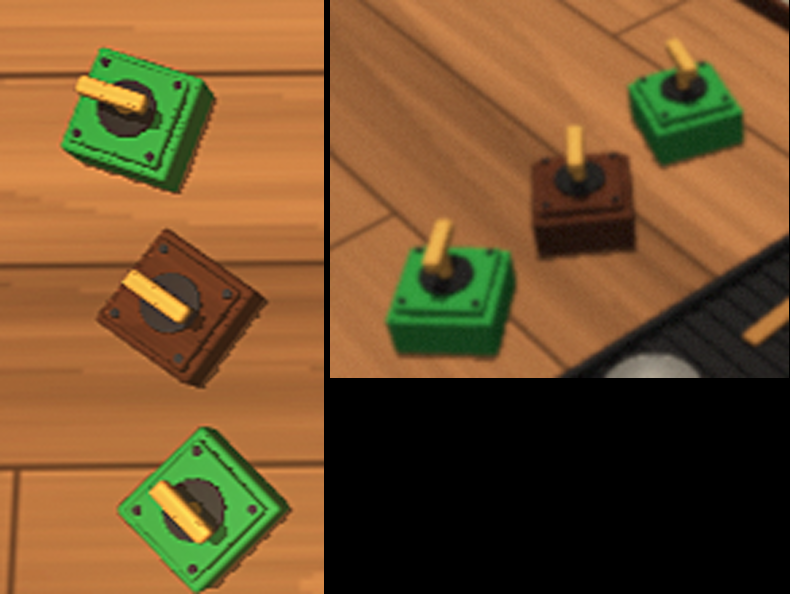

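Candidates (top picture): T-bars at (112,115) on a green plinth, (128,191) on a walnut plinth and (133,267) on a green plinth. The walnut one at (128,191) [side (180,125)] fits, since green is not meant, and the crop confirms it. The round lamp knob is at (388,226), on the other side of the tray, and the dish is at (237,240).

```bash
cat > fit.py <<'E'
from cell import *
import cv2,numpy as np
from scipy.optimize import minimize
from scipy.spatial.transform import Rotation as R
def proj(c,P):
    p=camera_params(c);T=p['T'];f=192/np.tan(np.radians(p['vertical_fov']/2))
    q=(P-T[:3,3])@T[:3,:3];return q[:,:2]/q[:,2:]*f+[p['cx'],p['cy']]
C=np.array([[x,y,z] for x in(-.008,.008) for y in(-.03,.03) for z in(-.008,.008)])
def render(c,v,z):
    P=C@R.from_euler('z',v[2]).as_matrix().T+[v[0],v[1],z]
    h=cv2.convexHull(proj(c,P).astype(np.float32))
    m=np.zeros((384*4,512*4),np.uint8);cv2.fillConvexPoly(m,np.int32((h+.5)*4),1)
    return cv2.resize(m.astype(np.float32),(512,384),interpolation=cv2.INTER_AREA)
def ray(c,px,z):
    p=camera_params(c);T=p['T'];f=192/np.tan(np.radians(p['vertical_fov']/2))
    d=T[:3,:3]@[(px[0]-p['cx'])/f,(px[1]-p['cy'])/f,1];return T[:3,3]+d*(z-T[2,3])/d[2]
def fit(masks,v0,z):
    def cost(v):
        return sum(1-np.minimum(r,m).sum()/np.maximum(r,m).sum() for c,m in masks.items() for r in[render(c,v,z)])
    s=np.array([.006,.006,.15])
    return min((minimize(cost,v0+np.array([0,0,a]),method='Nelder-Mead',options=dict(initial_simplex=v0+np.array([0,0,a])+np.vstack([-s/3,np.diag(s)]),xatol=1e-4)) for a in(-.3,0,.3)),key=lambda r:r.fun)
E
python3 - <<'E'
from fit import *
near={'top':(128,191),'side':(180,125)};M={}
for c in near:
    d=min(silhouettes('warmer_grip',c),key=lambda d:np.hypot(*(np.array(d['pixel'])-near[c])));M[c]=d['mask'].astype(float)
    im=cv2.imread(f'pics/{c}0.png');h=cv2.cvtColor(im,cv2.COLOR_BGR2HSV)
    print(c,ray(c,d['pixel'],.094))
    col=((h[...,0]>14)&(h[...,0]<28)&(h[...,1]>110)&(h[...,2]>150)).astype(np.uint8)
    k=cv2.dilate(d['mask'].astype(np.uint8),np.ones((5,5)));M[c+'c']=(col*k).astype(float);print(M[c].sum(),M[c+'c'].sum())
v0=ray('top',(128,190),.094);v0[2]=np.radians(55)
for n,m in [('both',{c:M[c] for c in near}),('top',{'top':M['top']}),('side',{'side':M['side']}),('col',{c:M[c+'c'] for c in near})]:
    for y in (55,-35,):
        v0[2]=np.radians(y);r=fit(m,v0,.094);print(n,r.x[:2].round(4),np.degrees(r.x[2]).round(1),round(r.fun,3))
s=observe();print(R.from_rotvec(s['ee_rot']).as_matrix().round(3),s['joints'].round(3) if hasattr(s['joints'],'round') else s['joints'])
E
```

```text
top [0.56418298 0.30544635 0.094     ]
195.0 182.0
side [0.56518542 0.3074452  0.094     ]
120.0 101.0
both [0.5663 0.3059] -35.6 0.406
both [0.5663 0.3058] -35.3 0.41
top [0.5686 0.3073] -35.4 0.149
top [0.5686 0.3076] -35.2 0.149
side [0.5631 0.3044] -35.1 0.125
side [0.5632 0.3041] -36.8 0.115
col [0.5696 0.3106] 145.6 0.52Traceback (most recent call last):
  File "<stdin>", line 12, in <module>
  File "fit.py", line 21, in fit
    return min((minimize(cost,v0+np.array([0,0,a]),method='Nelder-Mead',options=dict(initial_simplex=v0+np.array([0,0,a])+np.vstack([-s/3,np.diag(s)]),xatol=1e-4)) for a in(-.3,0,.3)),key=lambda r:r.fun)
  File "fit.py", line 21, in <genexpr>
    return min((minimize(cost,v0+np.array([0,0,a]),method='Nelder-Mead',options=dict(initial_simplex=v0+np.array([0,0,a])+np.vstack([-s/3,np.diag(s)]),xatol=1e-4)) for a in(-.3,0,.3)),key=lambda r:r.fun)
                ~~~~~~~~^^^^^^^^^^^^^^^^^^^^^^^^^^^^^^^^^^^^^^^^^^^^^^^^^^^^^^^^^^^^^^^^^^^^^^^^^^^^^^^^^^^^^^^^^^^^^^^^^^^^^^^^^^^^^^^^^^^^^^^^^^^^^^^^^^^^^^^^^^^
    res = _minimize_neldermead(fun, x0, args, callback, bounds=bounds,
                               **options)
    fxe = func(xe)
    fx = function(np.copy(x), *(wrapper_args + args))
  File "fit.py", line 19, in cost
    return sum(1-np.minimum(r,m).sum()/np.maximum(r,m).sum() for c,m in masks.items() for r in[render(c,v,z)])
  File "fit.py", line 19, in <genexpr>
    return sum(1-np.minimum(r,m).sum()/np.maximum(r,m).sum() for c,m in masks.items() for r in[render(c,v,z)])
                                                                                               ~~~~~~^^^^^^^
  File "fit.py", line 11, in render
    h=cv2.convexHull(proj(c,P).astype(np.float32))
                     ~~~~^^^^^
  File "fit.py", line 6, in proj
    p=camera_params(c);T=p['T'];f=192/np.tan(np.radians(p['vertical_fov']/2))
ValueError: time passes only in moves, steps and waits
```

Emit:
jog_arm(
  motion=[
    [[-0.397,-0.119,0.03,0,0,1.78,-0.2],[-0.397,-0.119,0.03,0,0,1.78,-0.2],[-0.397,-0.119,0.03,0,0,1.78,-0.2],[-0.397,-0.119,0.03,0,0,1.78,-0.2],[-0.397,-0.119,0.03,0,0,1.78,-0.2],[-0.397,-0.119,0.03,0,0,1.78,-0.2],[-0.397,-0.119,0.03,0,0,1.78,-0.2],[-0.397,-0.119,0.03,0,0,1.78,-0.2],[-0.397,-0.119,0.03,0,0,1.78,-0.2],[-0.397,-0.119,0.03,0,0,1.78,-0.2]],
  ],
)

```text
clock: 1.33
position: [0.5672, 0.3043, 0.1969]
ee_rot: [2.324, 2.113, 0.001]
force: [0.5, -0.2, -0.1]
width: 0.602
gripper_force: 0.0
```

```bash
cat > go.py <<'E'
from fit import *
def togo(v,z):
    s=observe();m=R.from_rotvec(s['ee_rot']).as_matrix()
    n=np.array([np.cos(v[2]),np.sin(v[2]),0]);n*=np.sign(n@m[:,1]) or 1
    if 'flip' in globals(): n=-n
    g=np.c_[np.cross(n,[0,0,-1]),n,[0,0,-1]]
    print('t',s['clock'],'pos',np.round(s['position'],4),'q',np.round(s['joints'],2),'w',round(s['width'],3))
    print('shift',(m.T@(np.array([v[0],v[1],z])-s['position'])).round(4),'turn',R.from_matrix(m.T@g).as_rotvec().round(3))
E
python3 -c "
from go import *
togo([.566,.306,np.radians(-35.4)],.15)"
```

```text
t 1.3333 pos [0.5672 0.3043 0.1969] q [-0.84  0.5   0.4   1.59 -0.21  1.09 -0.48] w 0.602
shift [ 0.0015 -0.0014  0.0469] turn [ 0.    -0.     0.523]
```

Emit:
jog_arm(
  motion=[
    [[0.0015,-0.0015,0.047,0,0,0.523,-0.2],[0.0015,-0.0015,0.047,0,0,0.523,-0.2],[0.0015,-0.0015,0.047,0,0,0.523,-0.2],[0.0015,-0.0015,0.047,0,0,0.523,-0.2],[0.0015,-0.0015,0.047,0,0,0.523,-0.2],[0.0015,-0.0015,0.047,0,0,0.523,-0.2],[0.0015,-0.0015,0.047,0,0,0.523,-0.2]],
  ],
)

```text
clock: 1.92
position: [0.5644, 0.3077, 0.1499]
ee_rot: [2.784, 1.455, 0.0]
force: [0.5, -1.0, -1.1]
width: 0.599
gripper_force: 0.0
```

```bash
python3 -c "
from go import *
togo([.566,.306,np.radians(-35.4)],.075)
a=get_image('top')[120:270,60:210,::-1];b=get_image('side')[50:200,110:260,::-1]
cv2.imwrite('pics/n1.png',cv2.resize(np.hstack([a,b]),None,fx=2.6,fy=2.6,interpolation=2))"
```

```text
t 1.9167 pos [0.5644 0.3077 0.1499] q [-0.92  0.57  0.51  1.65 -0.31  1.01 -0.91] w 0.599
shift [-0.0005  0.0023  0.0749] turn [ 0.   -0.    0.01]
```

View pics/n1.png

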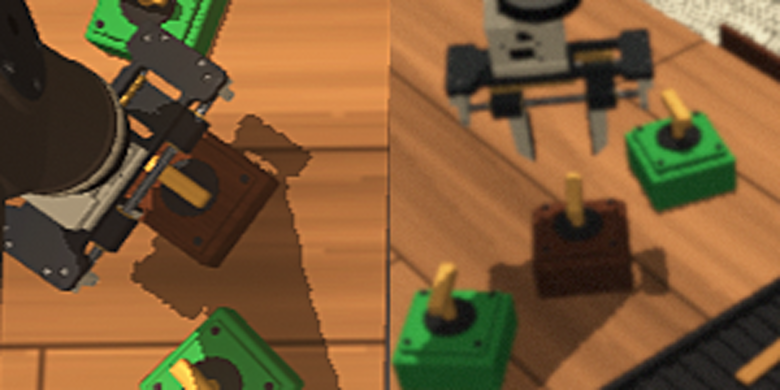

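The gripper hangs over the walnut plinth. In the side half its fingers are at (525,150) and (600,145), straddling the bar at (573,195), and they are aligned across it. I'll descend now.

Emit:
jog_arm(
  motion=[
    [[0,0.002,0.02,0,0,0.01,-0.2],[0,0.002,0.04,0,0,0.01,-0.2],[0,0.002,0.06,0,0,0.01,-0.2],[0,0.002,0.075,0,0,0.01,-0.2],[0,0.002,0.075,0,0,0.01,-0.2],[0,0.002,0.075,0,0,0.01,-0.2]],
  ],
)

```text
clock: 2.52
position: [0.5657, 0.3061, 0.0745]
ee_rot: [2.794, 1.437, -0.002]
force: [0.5, 0.1, 0.8]
width: 0.6
gripper_force: 0.0
```

```bash
python3 -c "
from go import *
togo([.566,.306,np.radians(-35.4)],.075);print(observe()['force'])
a=get_image('top')[120:270,60:210,::-1];b=get_image('side')[50:200,110:260,::-1]
cv2.imwrite('pics/n2.png',cv2.resize(np.hstack([a,b]),None,fx=2.6,fy=2.6,interpolation=2))"
```

```text
t 2.5167 pos [0.5657 0.3061 0.0745] q [-0.88  0.65  0.47  1.71 -0.37  0.87 -0.88] w 0.6
shift [ 0.      0.0003 -0.0005] turn [-0.001  0.001 -0.003]
[0.49180147 0.06620843 0.80514173]
```

View pics/n2.png

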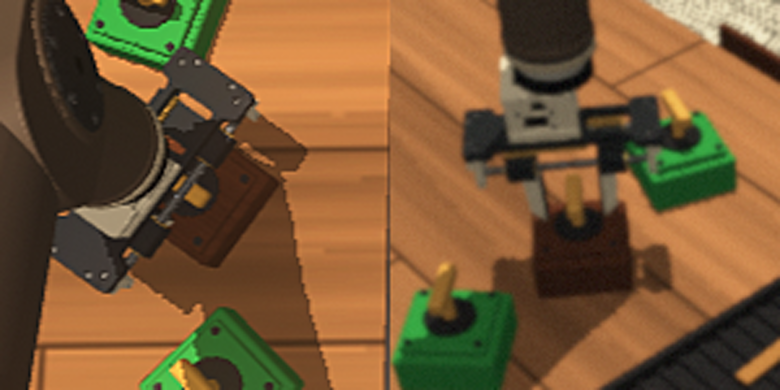

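The bar, in the side half at (575,200), sits midway between the fingers at (540,200) and (608,195). Closing at 25 N.

Emit:
jog_arm(
  motion=[
    [[0,0,0,0,0,0,1],[0,0,0,0,0,0,1],[0,0,0,0,0,0,1],[0,0,0,0,0,0,1],[0,0,0,0,0,0,1],[0,0,0,0,0,0,1]],
  ],
  force=25,
)

```text
clock: 3.12
position: [0.566, 0.3064, 0.0749]
ee_rot: [-2.795, -1.435, -0.0]
force: [0.7, 0.3, -0.3]
width: 0.215
gripper_force: 0.0
```

Emit:
jog_arm(
  motion=[
    [[0,0,0,0,0,0,1],[0,0,0,0,0,0,1],[0,0,0,0,0,0,1]],
  ],
)

```text
clock: 3.37
position: [0.5669, 0.3058, 0.0749]
ee_rot: [2.794, 1.434, 0.002]
force: [4.6, -2.1, -1.1]
width: 0.174
gripper_force: 25.0
```

Emit:
jog_arm(
  motion=[
    [[0,0.001,-0.004,0,0,0,1],[0,0.001,-0.008,0,0,0,1],[0,0.001,-0.012,0,0,0,1],[0,0.001,-0.016,0,0,0,1],[0,0.001,-0.02,0,0,0,1],[0,0.001,-0.024,0,0,0,1],[0,0.001,-0.025,0,0,0,1],[0,0.001,-0.025,0,0,0,1]],
  ],
)

```text
clock: 4.03
position: [0.5668, 0.3057, 0.0993]
ee_rot: [2.794, 1.435, -0.0]
force: [5.0, 0.1, -9.2]
width: 0.17
gripper_force: 25.0
```

Emit:
jog_arm(
  motion=[
    [[0,0,0,0,0,0,-0.3],[0,0,0,0,0,0,-0.3],[0,0,0,0,0,0,-0.3],[0,0,0,0,0,0,-0.3],[0,0,0,0,0,0,-0.3],[0,0,0,0,0,0,-0.3],[0,0,0,0,0,0,-0.3],[0,0,0,0,0,0,-0.3],[0,0,0,0,0,0,-0.3],[0,0,0,0,0,0,-0.3]],
  ],
)

```text
clock: 4.87
position: [0.5668, 0.3058, 0.0997]
ee_rot: [-2.795, -1.435, -0.0]
force: [-0.2, -0.1, -0.3]
width: 0.652
gripper_force: 0.0
```

```bash
python3 -c "
from go import *
s=observe();print(s['position'],s['force'],s['width'])
b=get_image('side')[50:200,110:260,::-1]
c=cv2.imread('pics/side0.png')[50:200,110:260]
cv2.imwrite('pics/n3.png',cv2.resize(np.hstack([c,b]),None,fx=2.6,fy=2.6,interpolation=2))
for d in silhouettes('warmer_grip','side'): print(d['p'],d['pixel'],d['mask'].sum(),np.nonzero(d['mask'])[0].min())"
```

```text
[0.56681805 0.30580865 0.09973588] [-0.1713989  -0.09668227 -0.27896948] 0.6515166860682855
0.68 [219.3, 92.0] 134 84
0.5 [130.5, 158.9] 160 152
0.48 [180.7, 121.9] 154 110
```

View pics/n3.png

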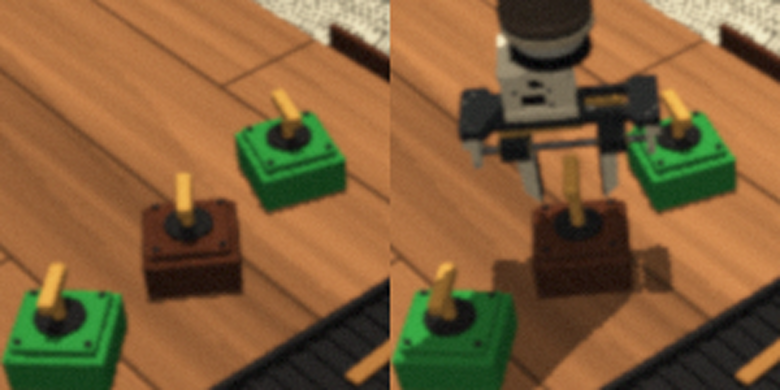

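The bar stands out: its top moved from crop row 173 to 155, with the fingers clear on both sides. I'll hold a moment longer, then regrip.

Emit:
jog_arm(
  motion=[
    [[0,0,0,0,0,0,-0.3],[0,0,0,0,0,0,-0.3],[0,0,0,0,0,0,-0.3],[0,0,0,0,0,0,-0.3]],
  ],
)

```text
clock: 5.3
position: [0.5669, 0.3058, 0.0997]
ee_rot: [-2.795, -1.435, -0.0]
force: [-0.7, -0.9, -0.8]
width: 0.65
gripper_force: 0.0
```

Emit:
jog_arm(
  motion=[
    [[0,0,0,0,0,0,1],[0,0,0,0,0,0,1],[0,0,0,0,0,0,1],[0,0,0,0,0,0,1],[0,0,0,0,0,0,1],[0,0,0,0,0,0,1],[0,0,0,0,0,0,1],[0,0,0,0,0,0,1],[0,0,0,0,0,0,1],[0,0,0,0,0,0,1]],
  ],
)

```text
clock: 6.13
position: [0.5669, 0.3058, 0.0997]
ee_rot: [2.795, 1.435, 0.0]
force: [0.8, -0.2, 0.4]
width: 0.172
gripper_force: 25.0
```

Emit:
jog_arm(
  motion=[
    [[0,0,0.004,0,0,0,1],[0,0,0.008,0,0,0,1],[0,0,0.012,0,0,0,1],[0,0,0.016,0,0,0,1],[0,0,0.02,0,0,0,1],[0,0,0.024,0,0,0,1],[0,0,0.026,0,0,0,1],[0,0,0.026,0,0,0,1],[0,0,0.026,0,0,0,1],[0,0,0.026,0,0,0,1]],
  ],
)

```text
clock: 6.97
position: [0.567, 0.3059, 0.0752]
ee_rot: [-2.794, -1.435, -0.001]
force: [-5.8, -2.2, 16.1]
width: 0.172
gripper_force: 25.0
```

Seated against the lower stop (16 N). I'll open and rise straight up.

Emit:
jog_arm(
  motion=[
    [[0,0,0,0,0,0,-0.3],[0,0,0,0,0,0,-0.3],[0,0,0,0,0,0,-0.3],[0,0,0,0,0,0,-0.3],[0,0,0,0,0,0,-0.3],[0,0,0,0,0,0,-0.3],[0,0,0,0,0,0,-0.3],[0,0,0,0,0,0,-0.3]],
  ],
)

```text
clock: 7.63
position: [0.5668, 0.3058, 0.0736]
ee_rot: [2.795, 1.435, -0.0]
force: [-0.1, -0.7, -0.1]
width: 0.639
gripper_force: 0.0
```

Emit:
jog_arm(
  motion=[
    [[0,0,-0.02,0,0,0,-0.3],[0,0,-0.04,0,0,0,-0.3],[0,0,-0.06,0,0,0,-0.3],[0,0,-0.08,0,0,0,-0.3],[0,0,-0.1,0,0,0,-0.3],[0,0,-0.1,0,0,0,-0.3],[0,0,-0.1,0,0,0,-0.3]],
  ],
)

```text
clock: 8.22
position: [0.5675, 0.3061, 0.1749]
ee_rot: [-2.794, -1.435, -0.004]
force: [-0.6, -0.3, -0.3]
width: 0.648
gripper_force: 0.0
```

```bash
python3 -c "
from go import *
s=observe();print(s['clock'],s['position'],s['force'],s['width'])
b=get_image('side')[50:200,110:260,::-1]
c=cv2.imread('pics/side0.png')[50:200,110:260]
cv2.imwrite('pics/n4.png',cv2.resize(np.hstack([c,b]),None,fx=2.6,fy=2.6,interpolation=2))
for q in('warmer_grip','lamp_knob','dish'):
  for d in silhouettes(q,'side'): print(q,d['p'],d['pixel'],d['mask'].sum(),np.nonzero(d['mask'])[0].min())"
```

```text
8.2167 [0.56752209 0.30609751 0.17489162] [-0.58808778 -0.3474596  -0.33354626] 0.6475286450961125
warmer_grip 0.61 [221.3, 94.5] 99 86
warmer_grip 0.44 [130.4, 162.0] 168 151
dish 0.95 [205.7, 212.5] 853 201
```

View pics/n4.png

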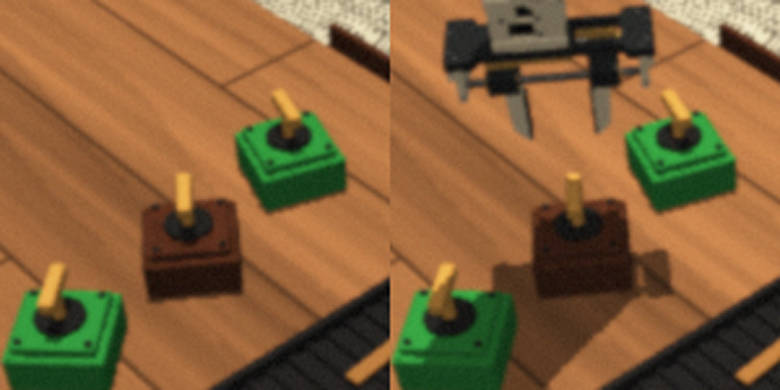

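The bar top is back at crop row 173, the same as at the start, so it is home. The gripper is well clear.

```bash
python3 -c "
from cell import *
print(sign_off())"
```

```text
the job is handed in; nothing more can be done
None
```

The job is handed in with no verdict returned: the walnut T-bar was pulled out, stood free for over 0.4 s and was pushed home at about 7 s; the lamp knob and key dish were not touched.

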